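Rinsed glue cup onto the tall drying peg

TASK

The deep steel glue cup in the sloping wooden rest has been rinsed. Turn it fully upside down and put it over the taller of the two drying pegs, right down until its bottom rests on the peg's tip, then let go. Leave the low steel cup and the glue bottle standing where they are.

Things in the scene. Friction and masses are not known exactly. Their poses are not given: they have to be found in the camera images.
- cup_mid (a point): Centre (on axis, half-way up) of the loose deep steel cup: 56 mm outer diameter, 80 mm high, wall 3 mm, bottom 4 mm, 130 g. z axis: from bottom to open mouth. At the start it lies in a fixed wooden rest on two rails (40 mm wide in all), mouth slanting 30 degrees below level, roughly towards the robot, against a low stop; centre 80 mm above the bench. Sides free; it lifts straight up.
- tall_peg_tip (a point): Centre of the flat top of the taller peg: a fixed upright wooden dowel, 24 mm diameter, top 135 mm above the bench, on a round foot 90 mm wide, 16 mm thick. z up. With the cup home, its centre is 36 mm below this point. The other peg is alike but only 65 mm tall; either may be the left one, at least 150 mm apart.
- low_cup: Bystander: a low wide steel cup standing mouth up on the bench, 72 mm diameter, 45 mm high; origin at the centre of its underside. To be left alone.
- glue: Bystander: a closed white glue bottle with a red cap standing on the bench, 52 mm diameter, 120 mm high; origin at the centre of its underside. To be left alone.
Not all that is in view belongs to the job. What is shaped like the part that bears cup_mid but blue is not meant.

How it is judged (in metres and radians):
At the end, for the whole second after the job is handed in: The deep cup hangs upside down (within 15 degrees of vertical, mouth down) on the tall peg, its centre within 20 mm sideways of the peg's axis and 36 mm (within 10 mm) below the peg's tip, at rest and released (horizontal distance between cup_mid and tall_peg_tip below 0.02 m and z of cup_mid in the frame of tall_peg_tip between -0.046 and -0.026 m and angle between cup_mid's own z axis and vertical above 2.88 rad and linear speed of cup below 0.02 m/s); the robot touches nothing.
It fails at once if the low steel cup is moved by more than 30 mm or tipped (distance of low_cup from where it was at the start of the episode above 0.03 m or angle between low_cup's own z axis and vertical above 0.5 rad).
It fails at once if the glue bottle is moved by more than 30 mm or tipped (distance of glue from where it was at the start of the episode above 0.03 m or angle between glue's own z axis and vertical above 0.5 rad).
It also fails if it takes over 38 s, if anything falls off the work surface, if the arm or the gripper's body presses on something with over 40 N, if the wrist force passes 120 N, or if a joint passes its speed limit or range.

ROBOT

A 6-joint arm with a two-finger parallel gripper is mounted at the origin on the work surface. World frame = base frame: x ahead of the robot, y to its left, z up, the work surface at z = 0. Lengths are in m, angles in degrees, forces in N, time in s.
With the tool pointing down it reaches from about 0.325 to 0.775 m from the base axis. Payload 5.5 kg.
Tool frame: the origin (TCP) lies midway between the tips of the shut fingers; the grasp point (between the pads) lies behind it (bot.grasp_offset is the z of the grasp point in the tool frame, in m); z points along the fingers, y is the direction in which the jaws open and shut (so a half turn about z gives the same grasp; the last joint's range is limited). The gripper opens to 85 mm and grips with 20 to 120 N. Pads are 22 mm wide; open, the fingers measure 114 mm over their backs; the gripper's body (76 mm by 85 mm) begins 54 mm behind the grasp point. The pads swing forward as they close: fully open they stand 13 mm farther back than shut.
Start: joints at [60.235, 5.22, 70.514, -0, 104.267, -3.249], TCP at [0.268, 0.537, 0.231] pointing down, gripper open.
Joint ranges: [-164.24, 164.24], [-49.07, 125.15], [9.68, 141.18], [-86.29, 266.29], [3.28, 154.24], [-151.56, 151.56]. Speed limits (degrees/s): [147.25, 147.25, 172.46, 180, 180, 180].

INTERFACE

Orientations are given as a 3x3 rotation matrix whose columns are the frame's x, y, z axes.
In Python, from bench import bot gives the robot as it stands.
- The arm moves only by the shell command python3 -m crank 'ROWS'. ROWS is text: rows parted by semicolons, each of 7 numbers parted by spaces: the turn, a rotation vector about the tool's x, y, z in units of 5 degrees (1.0 is 5 degrees), then the shift along the tool's x, y, z in m, then the opening, from 0 (shut) to 1 (fully open). In form: rx ry rz dx dy dz claw; .... A call has 1 to 12 rows; each row is the pose to reach, as a shift and turn from the pose commanded when the call began, along the tool's axes at that moment; what a row does not reach only later rows make up. A row lasts 1/10 s, in which the tool goes at most 50 mm and 8.59 degrees, less where a joint would pass 70% of its speed; a pose out of reach is approached as far as the arm can. A call with a gripper value outside its range is refused whole. The fingers move at their own pace and stop on an object; the grip force is fixed at half the most. Time passes only in rows, so rows that repeat a pose let the fingers close. It gives the time, the measured TCP pose, the force and the opening at its end, in the units of the state.
- bot.get_state(): the state, without advancing time (a new reading comes with each control period).
- bot.capture(name): name is "scene" or "top"; returns a dict with "img" (420x560x3 uint8, blue, green, red), "z_map" (420x560 float32, m along the optical axis (not along the pixel's ray), 0 where there is no reading), "camera_matrix" (3x3 intrinsics, pixels), "dist" ([k1, k2, p1, p2, k3] as OpenCV has them; the pictures are not rectified), "xyz" and "rotation" of the camera in the world. Camera axes: x right, y down, z forward; pixel columns grow to the right and rows downward; lengths in m; the calibration is good to about 2 mm. A picture is of the moment at which its call begins.
- bot.hand_in(): hands the job in, once; it reports no verdict.
Trained networks look in a picture, given as the dict that the camera call returned (one of the last four; its "shot" number tells which), for a name from the list of things; names that differ only in an ending like _2 or _b are one class to them, and where a whole thing is asked for, a point or a joint stands for the part that bears it (a point fixed in the world has none). Each returns a list of dicts, best first, with "confidence" (0 to 1); they miss things now and then, are a little off and sometimes report something else, mostly with a low value. They report only what shows in the picture. A call takes as long as a camera call. They do not tell look-alikes from the thing itself.
- bot.boxes_of(picture, query): "position" ([row, column] in pixels, amid what is visible of it).
- bot.outline_of(picture, query): "mask" (420x560 bool, what is visible of it) and "position" ([row, column] in pixels, amid what is visible of it).
The state is a dict: "clock": time; "joint_pos": joint angles; "qvel": joint speeds; "effort": joint torques, N m; "ee_pos": TCP position; "ee_rot": TCP orientation; "contact_force": force on the tool from outside, world axes, zero at the start; "moment": the same for the moment, N m; "width": finger opening in m.
Only numpy, scipy, OpenCV 4.12 (cv2) and the standard library are available. Lean on these libraries where they do the work, as an engineer would, in place of code of your own. Each camera call takes 0.05 s, during which the arm holds its last target.

## Working session

There is one attempt and no reset: what is moved stays moved. The work goes in short steps, Python scripts to look and compute and a shell command to move; the robot and the scene stay as the last step left them, time stands still between calls to the robot, and variables do not carry over. Pictures are saved under pics/ and viewed, and the job is handed in when it is done.

```bash
mkdir -p pics; ls
python3 - <<'E'
from bench import bot
import cv2, numpy as np, pickle
s=bot.get_state(); print({k:np.round(v,3).tolist() for k,v in s.items()}, bot.grasp_offset)
for n in ["scene","top"]:
    c=bot.capture(n); cv2.imwrite(f"pics/{n}0.png",c["img"]); 
    print(n,np.round(c["camera_matrix"],1).tolist(),c["dist"],c["xyz"],np.round(c["rotation"],3).tolist())
    for q in ["cup_mid","tall_peg_tip","low_cup","glue"]:
        try:
            for r in bot.boxes_of(c,q): print(q,np.round(r["position"]),round(r["confidence"],2))
        except Exception as e: print(q,e)
    pickle.dump(c,open(f"{n}0.pkl","wb"))
E
```

```text
pics
{'clock': 0.0, 'joint_pos': [60.236, 5.263, 70.581, -0.001, 104.266, -3.25], 'qvel': [0.019, 0.083, -0.034, 0.054, -0.074, -0.033], 'effort': [-0.0, -45.872, -41.804, 0.0, 0.011, 0.0], 'ee_pos': [0.268, 0.537, 0.23], 'ee_rot': [[-0.895, 0.446, -0.001], [0.446, 0.895, -0.002], [0.0, -0.002, -1.0]], 'contact_force': [0.423, 0.112, -0.375], 'moment': [-0.003, -0.022, 0.017], 'width': 0.085} -0.0187
scene [[535.1, 0.0, 286.7], [0.0, 535.1, 225.1], [0.0, 0.0, 1.0]] [-0.20579708  0.          0.          0.          0.        ] [ 1.23343851 -0.73840282  1.1558818 ] [[0.744, 0.502, -0.442], [0.668, -0.564, 0.485], [-0.006, -0.656, -0.755]]
cup_mid [303. 194.] 0.95
cup_mid [252. 233.] 0.94
cup_mid [304. 282.] 0.68
tall_peg_tip [193. 281.] 0.83
low_cup [207. 372.] 0.94
glue [250. 331.] 0.95
top [[444.5, 0.0, 276.2], [0.0, 444.5, 206.4], [0.0, 0.0, 1.0]] [0.00799984 0.         0.         0.         0.        ] [ 0.57009568 -0.04681014  1.21693488] [[0.026, -0.998, 0.057], [-0.999, -0.028, -0.026], [0.028, -0.057, -0.998]]
cup_mid [232. 382.] 0.83
cup_mid [238. 331.] 0.72
cup_mid [171. 335.] 0.67
tall_peg_tip [269. 222.] 0.94
low_cup [175. 171.] 0.6
glue [166. 256.] 0.56
```

View pics/scene0.png

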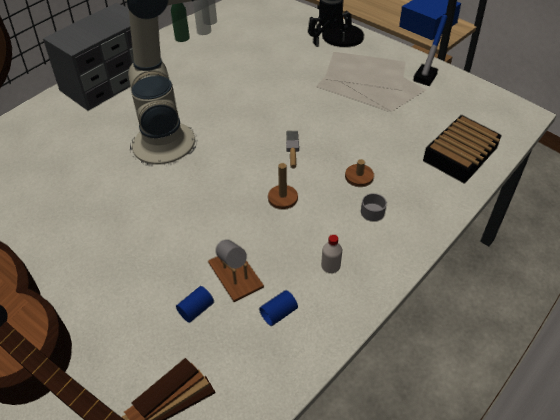

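View pics/top0.png

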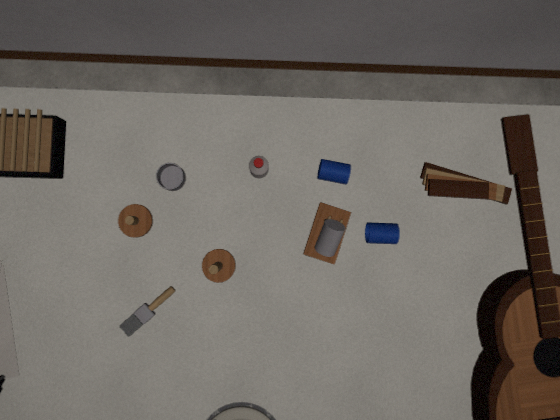

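```bash
cat > h.py <<'E'
import numpy as np, cv2, pickle
def proj(c,p):
    R=np.array(c["rotation"]);t=np.array(c["xyz"])
    P=(np.atleast_2d(p)-t)@R
    return cv2.projectPoints(P,np.zeros(3),np.zeros(3),np.array(c["camera_matrix"]),np.array(c["dist"]))[0].reshape(-1,2)
def unp(c,uv,z=None):
    u=cv2.undistortPoints(np.array(uv,float).reshape(-1,1,2),np.array(c["camera_matrix"]),np.array(c["dist"])).reshape(-1,2)
    d=np.c_[u,np.ones(len(u))]
    return d
def cloud(c,mask):
    v,u=np.nonzero(mask&(c["z_map"]>0))
    d=unp(c,np.c_[u,v])*c["z_map"][v,u][:,None]
    return d@np.array(c["rotation"]).T+np.array(c["xyz"])
E
python3 - <<'E'
from h import *
for n in ["scene","top"]:
    c=pickle.load(open(n+"0.pkl","rb"))
    print(n,np.linalg.det(c["rotation"]),proj(c,[[0,0,0],[.268,.537,.231],[.57,-.05,0]]).round())
    full=np.ones(c["z_map"].shape,bool)
    P=cloud(c,full); print(len(P), np.median(P[:,2]))
    v,u=np.nonzero(full&(c["z_map"]>0))
    W=np.full(c["z_map"].shape+(3,),np.nan); W[v,u]=P
    for name,(r,cc) in (dict(cup=(252,233),tall=(168,283),low=(207,372),glue=(250,331),short=(162,361),b1=(303,194),b2=(304,282)) if n=="scene" else dict(cup=(238,331),tall=(269,214),short=(220,130),low=(175,171),glue=(163,258),base=(415,240))).items():
        print(name,W[r,cc].round(3))
E
```

```text
scene 0.9999999999999994 [[163. 143.]
 [328.  47.]
 [277. 239.]]
234278 0.0008193633750767093
cup [ 0.585 -0.224  0.117]
tall [0.487 0.068 0.136]
low [0.701 0.22  0.007]
glue [ 0.75  -0.041  0.092]
short [0.595 0.3   0.067]
b1 [ 0.587 -0.368  0.053]
b2 [ 0.751 -0.227  0.056]
top 1.0000000000000004 [[240. 447.]
 [-14. 367.]
 [265. 232.]]
234302 -0.0003000214756975206
cup [ 0.559 -0.215  0.11 ]
tall [0.477 0.07  0.137]
short [0.591 0.298 0.063]
low [0.718 0.21  0.004]
glue [ 0.74  -0.028  0.119]
base [0.088 0.002 0.017]
```

Run:
```python
from h import *
from bench import bot
from scipy.optimize import least_squares
cs=[];
Pall=[]
for n,pos in [("scene",(252,233)),("top",(238,331))]:
    c=bot.capture(n); pickle.dump(c,open(n+"1.pkl","wb"))
    o=[r for r in bot.outline_of(c,"cup_mid")]
    for r in o: print(n,r["position"],r["confidence"],r["mask"].sum())
    r=min(o,key=lambda r:np.hypot(*(np.array(r["position"])-pos)))
    m=cv2.erode(r["mask"].astype(np.uint8),np.ones((3,3)))>0
    P=cloud(c,m); print(n,len(P),P.min(0).round(3),P.max(0).round(3)); Pall.append(P)
    for q in ["tall_peg_tip"]:
        print(q,[(r["position"],r["confidence"]) for r in bot.boxes_of(c,q)])
    # peg top points
    full=np.ones(c["z_map"].shape,bool); A=cloud(c,full)
    for nm,z0,xy in [("tall",.135,(.482,.069)),("short",.065,(.593,.299))]:
        s=(abs(A[:,2]-z0)<.006)&(np.hypot(A[:,0]-xy[0],A[:,1]-xy[1])<.03)
        ft=(abs(A[:,2]-.016)<.005)&(np.hypot(A[:,0]-xy[0],A[:,1]-xy[1])<.06)
        print(nm,s.sum(),A[s].mean(0).round(4),A[s].min(0).round(3),A[s].max(0).round(3),"foot",ft.sum(),A[ft].min(0).round(3),A[ft].max(0).round(3))
    # local clutter around cup
    s=(np.hypot(A[:,0]-.58,A[:,1]+.22)<.12)&(A[:,2]>.01)
P=np.vstack(Pall); np.save("cupP.npy",P)
def ax(yaw,el=np.radians(-30)): return np.array([np.cos(el)*np.cos(yaw),np.cos(el)*np.sin(yaw),np.sin(el)])
def res(p,P,free=False):
    a=ax(p[3],p[4] if free else np.radians(-30)); d=P-p[:3]; h=d@a; rad=np.linalg.norm(d-np.outer(h,a),axis=1)
    side=rad-.028; cap=abs(h)-.04
    q=np.where(side>cap, side, cap)  # outside distance approx
    return np.r_[q]
for Q,nm in [(P,"both"),(Pall[0],"scene"),(Pall[1],"top")]:
    r=least_squares(res,[.57,-.22,.08,np.radians(200),-.52],args=(Q,True),loss="soft_l1",f_scale=.003)
    print(nm,r.x[:3].round(4),np.degrees(r.x[3:]).round(1),np.abs(r.fun).mean())
```

```text
scene [305.8, 282.5] 0.94 847
scene [303.6, 194.2] 0.8 753
scene [253.0, 229.6] 0.69 619
scene 501 [ 0.518 -0.249  0.071] [ 0.608 -0.19   0.126]
tall_peg_tip [([194.2, 280.1], 0.71)]
tall 48 [0.4789 0.0715 0.1346] [0.467 0.059 0.129] [0.49  0.086 0.139] foot 423 [0.433 0.026 0.011] [0.524 0.12  0.021]
short 44 [0.5937 0.3008 0.0647] [0.581 0.286 0.059] [0.605 0.315 0.07 ] foot 381 [0.55  0.254 0.011] [0.638 0.35  0.021]
top [172.7, 332.7] 0.91 668
top [233.0, 379.6] 0.87 692
top [236.4, 327.8] 0.77 794
top 656 [ 0.515 -0.246  0.071] [ 0.604 -0.182  0.125]
tall_peg_tip [([264.6, 218.1], 0.56)]
tall 76 [0.477  0.072  0.1349] [0.465 0.061 0.13 ] [0.487 0.083 0.14 ] foot 742 [0.432 0.028 0.011] [0.521 0.116 0.021]
short 73 [0.5913 0.298  0.0648] [0.581 0.287 0.06 ] [0.601 0.31  0.07 ] foot 752 [0.547 0.254 0.011] [0.635 0.344 0.021]
both [ 0.5598 -0.215   0.0791] [163.3 -30.2] 0.0013118243765763318
scene [ 0.5601 -0.214   0.0792] [162.4 -29.6] 0.0014337907004832512
top [ 0.5597 -0.2155  0.0793] [163.6 -30.5] 0.0011585937994813228
```

```bash
cat >> h.py <<'E'
from scipy.spatial.transform import Rotation as Ro
def delta(s,R,p,grasp_off=None):
    """rows (turn in 5deg units, shift) from current pose to target TCP pose"""
    R0=np.array(s["ee_rot"]);p0=np.array(s["ee_pos"])
    rv=np.degrees(Ro.from_matrix(R0.T@R).as_rotvec())/5
    return rv.round(3), (R0.T@(p-p0)).round(4)
def unit(v): return np.array(v)/np.linalg.norm(v)
def tool(zyaw,down,):
    """tool z at yaw zyaw (deg), 'down' deg below level; x = in-plane, x=h side (option 1)"""
    f=np.array([np.cos(np.radians(zyaw)),np.sin(np.radians(zyaw)),0]); k=np.array([0,0,1.])
    d=np.radians(down); z=f*np.cos(d)-k*np.sin(d); x=-f*np.sin(d)-k*np.cos(d); y=np.cross(z,x)
    return np.c_[x,y,z]
CUP=np.array([.560,-.215,.080]); PEG=np.array([.478,.072,.135])
GO=-0.0187
yaw=np.radians(163.3); H=np.array([np.cos(yaw),np.sin(yaw),0]); AX=np.cos(np.pi/6)*H-np.array([0,0,.5])
E
python3 - <<'E'
from h import *
from bench import bot
print([a for a in dir(bot) if not a.startswith("__")])
s=bot.get_state()
R=tool(163.3-180,90); print(R.round(3))
g=CUP-0.008*AX+np.array([0,0,-.003]); tcp=g+R[:,2]*(-GO)
print("grasp tcp",tcp)
print(delta(s,R,tcp+[0,0,.16]))
E
```

```text
['IKError', 'boxes_of', 'capture', 'get_state', 'grasp_offset', 'hand_in', 'outline_of']
[[-0.958  0.287  0.   ]
 [ 0.287  0.958 -0.   ]
 [-0.     0.    -1.   ]]
grasp tcp [ 0.56663599 -0.21699089  0.0623    ]
(array([ 0.   , -0.   , -1.963]), array([-0.6039, -0.5412,  0.009 ]))
```

```bash
python3 -m crank '0 0 -1 -0.3 -0.27 0 1; 0 0 -1 -0.3 -0.27 0 1; 0 0 -1 -0.3 -0.27 0 1; 0 0 -1 -0.3 -0.27 0 1; 0 0 -1.963 -0.604 -0.541 0.009 1; 0 0 -1.963 -0.604 -0.541 0.009 1; 0 0 -1.963 -0.604 -0.541 0.009 1; 0 0 -1.963 -0.604 -0.541 0.009 1; 0 0 -1.963 -0.604 -0.541 0.009 1; 0 0 -1.963 -0.604 -0.541 0.009 1; 0 0 -1.963 -0.604 -0.541 0.009 1; 0 0 -1.963 -0.604 -0.541 0.009 1'
cat > st.py <<'E'
from h import *
from bench import bot
s=bot.get_state(); L=[]
try: L=pickle.load(open("log.pkl","rb"))
except Exception: pass
L.append(s); pickle.dump(L,open("log.pkl","wb"))
print({k:np.round(s[k],4).tolist() for k in ["clock","joint_pos","ee_pos","ee_rot","contact_force","width"]})
E
python3 st.py
```

```text
clock: 2.0
ee_pos: [0.4893, -0.023, 0.2257]
ee_rot: [[-0.958, 0.288, 0.001], [0.288, 0.958, 0.0], [-0.001, 0.0, -1.0]]
contact_force: [0.5, -0.3, 0.1]
width: 0.0856
{'clock': 2.0, 'joint_pos': [-6.6741, -11.9018, 87.5406, 0.0109, 104.2964, -79.9628], 'ee_pos': [0.4893, -0.023, 0.2257], 'ee_rot': [[-0.9578, 0.2875, 0.0011], [0.2875, 0.9578, 0.0001], [-0.0011, 0.0004, -1.0]], 'contact_force': [0.4668, -0.2602, 0.0512], 'width': 0.0856}
```

```bash
python3 -m crank '0 0 0 0 0 0 1'; python3 st.py
```

```text
clock: 2.1
ee_pos: [0.4898, -0.0262, 0.2245]
ee_rot: [[-0.956, 0.294, -0.001], [0.294, 0.956, -0.002], [0.0, -0.002, -1.0]]
contact_force: [-0.7, 0.9, -0.3]
width: 0.0852
{'clock': 2.1, 'joint_pos': [-6.9522, -11.7071, 87.5025, -0.1239, 104.2513, -79.8694], 'ee_pos': [0.4898, -0.0262, 0.2245], 'ee_rot': [[-0.9557, 0.2943, -0.0011], [0.2943, 0.9557, -0.002], [0.0004, -0.0022, -1.0]], 'contact_force': [-0.6998, 0.9049, -0.3052], 'width': 0.0852}
```

```bash
cat >> h.py <<'E'
def grasp_pose(tau=30,shift=.012):
    R=tool(163.3-180,90+tau); g=CUP-shift*AX+R[:,2]*.003
    return R,g+R[:,2]*(-GO)
E
python3 - <<'E'
from h import *
from bench import bot
s=bot.get_state(); R,p=grasp_pose(); print(p,R.round(3))
print(delta(s,R,p-R[:,2]*.12))
E
```

```text
[ 0.55956161 -0.21486848  0.06720725] [[-0.829  0.287 -0.479]
 [ 0.249  0.958  0.144]
 [ 0.5    0.    -0.866]]
(array([-3.000e-03,  5.995e+00, -8.700e-02]), array([-0.1823, -0.1592,  0.0536]))
```

```bash
python3 -m crank '0 1 0 -0.04 -0.04 0 1; 0 2 0 -0.08 -0.08 0 1; 0 3 0 -0.12 -0.12 0.01 1; 0 4.5 0 -0.15 -0.14 0.02 1; 0 6 -0.087 -0.182 -0.159 0.054 1; 0 6 -0.087 -0.182 -0.159 0.054 1; 0 6 -0.087 -0.182 -0.159 0.054 1; 0 6 -0.087 -0.182 -0.159 0.054 1; 0 6 -0.087 -0.182 -0.159 0.054 1'; python3 st.py
python3 - <<'E'
from h import *
from bench import bot
s=bot.get_state(); R,p=grasp_pose()
print(delta(s,R,p-R[:,2]*.12))
for n in ["scene","top"]:
    c=bot.capture(n); cv2.imwrite(f"pics/{n}_pre.png",c["img"])
E
```

```text
clock: 3.0
ee_pos: [0.6177, -0.2245, 0.1753]
ee_rot: [[-0.834, 0.279, -0.475], [0.242, 0.96, 0.14], [0.495, 0.002, -0.869]]
contact_force: [0.1, 0.1, 0.1]
width: 0.0854
{'clock': 3.0, 'joint_pos': [-21.6004, 44.285, 31.0881, -3.5964, 134.1642, -97.2214], 'ee_pos': [0.6177, -0.2245, 0.1753], 'ee_rot': [[-0.8343, 0.2795, -0.4753], [0.242, 0.9602, 0.1398], [0.4954, 0.0016, -0.8687]], 'contact_force': [0.1004, 0.1284, 0.114], 'width': 0.0854}
(array([-0.031,  0.061,  0.091]), array([-0.0033, -0.0075,  0.0028]))
```

```bash
cat > kin.py <<'E'
from h import *
from scipy.optimize import least_squares
def rot(q,C):
    q=np.radians(q)
    A1=Ro.from_rotvec([0,0,q[0]]);A2=A1*Ro.from_rotvec([0,q[1],0]);A3=A2*Ro.from_rotvec([0,q[2],0])
    A4=A3*Ro.from_rotvec([0,0,q[3]]);A5=A4*Ro.from_rotvec([0,q[4],0]);A6=A5*Ro.from_rotvec([0,0,q[5]])
    return A1,A2,A3,A4,A5,A6
def fk(q,P):
    a1,lat,h,L2,e,L3,T,c=P
    A=rot(q,0)
    p=A[0].apply([a1,lat,h])+A[1].apply([0,0,L2])+A[2].apply([e,0,L3])+A[4].apply([0,0,T])
    return p,(A[5]*Ro.from_rotvec([0,0,c])).as_matrix()
def fit(L):
    def f(P):
        o=[]
        for s in L:
            p,R=fk(s["joint_pos"],P); o+=list((p-s["ee_pos"])*1000); o+=list((R-np.array(s["ee_rot"])).ravel()*300)
        return np.r_[o,0.002*(np.array(P[:7])-[0,0,.3,.37,0,.45,.25])*1000]
    best=None
    for c in [0,np.pi/2,np.pi,-np.pi/2]:
        r=least_squares(f,[0,.03,.3,.37,0,.45,.25,c])
        if best is None or r.cost<best.cost: best=r
    return best.x,f(best.x)
E
python3 - <<'E'
from kin import *
L=pickle.load(open("log.pkl","rb"))
L=[dict(joint_pos=[60.236,5.263,70.581,0,104.266,-3.25],ee_pos=[.268,.537,.2305],ee_rot=[[-.895,.446,-.001],[.446,.895,-.002],[0,-.002,-1]])]+L
P,r=fit(L); print(P.round(4)); print(r.round(1))
E
```

```text
[0.0322 0.034  0.1826 0.3741 0.1119 0.5217 0.3438 1.5707]
[-0.1  0.  -0.1  0.   0.1  0.   0.1 -0.   0.1  0.   0.   0.   0.1  0.
  0.1 -0.  -0.  -0.  -0.   0.  -0.  -0.  -0.  -0.  -0.   0.   0.1 -0.
 -0.  -0.  -0.   0.  -0.   0.   0.  -0.  -0.1 -0.1 -0.1 -0.  -0.  -0.
 -0.   0.  -0.  -0.   0.   0.   0.1  0.1 -0.2  0.   0.2  0.1  0.2]
```

View pics/scene_pre.png

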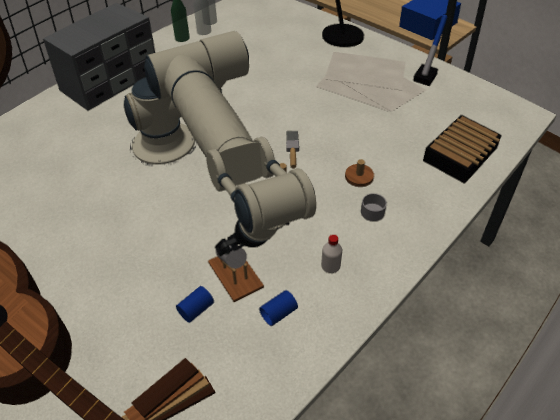

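View pics/top_pre.png

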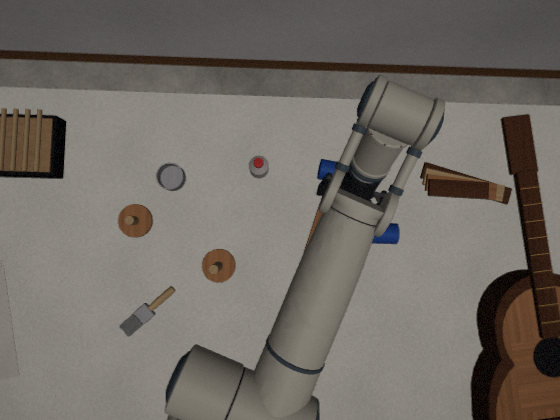

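```bash
cat >> kin.py <<'E'
PP=np.array([0.0322,0.034,0.1826,0.3741,0.1119,0.5217,0.3438,1.5708])
LO=np.array([-164,-49,9.7,-86,3.3,-151.5]);HI=np.array([164,125,141,266,154,151.5])
def ik(R,p,q0):
    def f(q):
        pp,RR=fk(q,PP); return np.r_[(pp-p)*1000,(Ro.from_matrix(RR.T@R)).as_rotvec()*300]
    r=least_squares(f,np.clip(q0,LO+.1,HI-.1),bounds=(LO,HI)); return r.x,np.abs(r.fun).max()
E
python3 - <<'E'
from kin import *
q0=[-21,44,31,-3.6,134,-97]
for tau in (0,15,30,40):
    R,p=grasp_pose(tau); q,e=ik(R,p,q0); print("start",tau,q.round(1),round(e,2))
    for zy in (-20,0,8.6,20,40):
        for lift in (0,.12):
            Rf=tool(zy,30+tau)
            g=PEG+[0,0,-.036+lift+.012]; p=g+Rf[:,2]*(.003-GO)
            q,e=ik(Rf,p,[5,0,90,0,60,-97]); print("  end",tau,zy,lift,q.round(1),round(e,2))
E
```

```text
start 0 [-24.1   9.7  83.8   0.   86.5 -97.4] 0.0
  end 0 -20 0 [ 31.  -43.5 141.  -57.4  53.3 -14.7] 2.79
  end 0 -20 0.12 [ 31.5 -49.  130.7 -50.1  63.5 -29.1] 5.39
  end 0 0 0 [ 16.1 -49.  141.  -28.   37.7 -57.6] 32.97
  end 0 0 0.12 [ 18.3 -49.  128.2 -25.7  51.2 -61.9] 41.81
  end 0 8.6 0 [   1.2  -49.   141.    10.7   34.3 -103.2] 46.4
  end 0 8.6 0.12 [  1.6 -49.  126.7   7.2  50.2 -98.9] 55.43
  end 0 20 0 [ -16.5  -49.   141.    45.1   49.7 -146.5] 29.95
  end 0 20 0.12 [ -18.2  -49.   128.8   41.7   61.  -138.7] 39.95
  end 0 40 0 [ -16.8  -49.   138.5   45.4   60.1 -151.5] 37.01
  end 0 40 0.12 [ -23.3  -49.   127.8   49.6   73.6 -151.5] 19.52
start 15 [-23.2  22.5  69.6  -1.7 102.8 -96.7] 0.0
  end 15 -20 0 [ 23.2 -41.9 133.1 -34.8  58.  -36.3] 0.0
  end 15 -20 0.12 [ 23.2 -44.9 121.6 -30.9  70.2 -45. ] 0.0
  end 15 0 0 [  9.6 -49.  136.1  -9.5  50.2 -76.9] 10.7
  end 15 0 0.12 [  9.7 -49.  122.5  -8.2  64.4 -79.3] 12.56
  end 15 8.6 0 [  1.5 -49.  135.9   6.2  50.5 -99.2] 14.52
  end 15 8.6 0.12 [  1.6 -49.  122.2   5.2  64.9 -97.4] 15.8
  end 15 20 0 [  -8.8  -49.   13
[... 830 characters left out ...]
 [ -10.6  -34.3  110.3   22.8   84.4 -138.8] 0.0
start 40 [-22.2  44.7  45.7  -4.6 129.3 -97.2] 0.0
  end 40 -20 0 [ 11.3 -26.5 115.6 -10.7  73.9 -57.2] 0.0
  end 40 -20 0.12 [ 11.3 -28.2 103.8 -10.3  87.2 -59.7] 0.0
  end 40 0 0 [  5.9 -29.5 117.6  -2.1  72.  -83.8] 0.0
  end 40 0 0.12 [  5.9 -30.8 105.5  -2.   85.4 -84.3] 0.0
  end 40 8.6 0 [  3.3 -29.8 117.8   1.9  72.1 -95.5] 0.0
  end 40 8.6 0.12 [  3.3 -31.1 105.7   1.8  85.5 -95.1] 0.0
  end 40 20 0 [   0.   -29.2  117.4    7.    73.  -110.9] 0.0
  end 40 20 0.12 [   0.   -30.6  105.4    6.7   86.4 -109.3] 0.0
  end 40 40 0 [  -4.8  -25.8  115.2   14.3   76.6 -136.4] 0.0
  end 40 40 0.12 [  -4.8  -27.6  103.4   13.9   89.7 -133.1] 0.0
```

Run:
```python
from h import *
from bench import bot
s=bot.get_state(); R,p=grasp_pose()
print(delta(s,R,p-R[:,2]*.12),s["qvel"])
```

```text
(array([-0.036,  0.111,  0.09 ]), array([-0.0047, -0.0075,  0.0052])) [-0.16971368 -0.49945441  0.20061418 -0.0282755  -0.12648052 -0.10563537]
```

```bash
python3 -m crank '0 0.1 0.09 -0.005 -0.0075 0.005 1; 0 0.1 0.09 -0.005 -0.0075 0.005 1; 0 0.1 0.09 -0.005 -0.0075 0.03 1; 0 0.1 0.09 -0.005 -0.0075 0.055 1; 0 0.1 0.09 -0.005 -0.0075 0.075 1; 0 0.1 0.09 -0.005 -0.0075 0.085 1; 0 0.1 0.09 -0.005 -0.0075 0.085 1'; python3 st.py
python3 - <<'E'
from h import *
from bench import bot
s=bot.get_state(); R,p=grasp_pose()
print(delta(s,R,p))
E
```

```text
clock: 3.8
ee_pos: [0.5775, -0.2214, 0.0944]
ee_rot: [[-0.824, 0.287, -0.489], [0.248, 0.958, 0.145], [0.51, -0.002, -0.86]]
contact_force: [0.1, 0.2, 0.5]
width: 0.0854
{'clock': 3.8, 'joint_pos': [-22.4635, 37.6952, 48.9994, -3.6404, 123.7614, -96.9423], 'ee_pos': [0.5775, -0.2214, 0.0944], 'ee_rot': [[-0.8238, 0.2872, -0.4887], [0.248, 0.9579, 0.1449], [0.5097, -0.0018, -0.8603]], 'contact_force': [0.0648, 0.1705, 0.4928], 'width': 0.0854}
(array([-0.018, -0.129, -0.009]), array([0.0025, 0.0012, 0.0331]))
```

```bash
python3 -m crank '0 -0.1 0 0.002 0.001 0.012 1; 0 -0.1 0 0.002 0.001 0.024 1; 0 -0.1 0 0.002 0.001 0.033 1; 0 -0.1 0 0.002 0.001 0.033 1'; python3 st.py
python3 - <<'E'
from h import *
from bench import bot
s=bot.get_state(); R,p=grasp_pose()
print(delta(s,R,p))
c=bot.capture("scene"); cv2.imwrite("pics/g1.png",cv2.resize(c["img"][200:320,170:310],None,fx=4,fy=4))
E
```

```text
clock: 4.2
ee_pos: [0.5609, -0.2155, 0.0674]
ee_rot: [[-0.829, 0.287, -0.48], [0.249, 0.958, 0.142], [0.501, -0.002, -0.865]]
contact_force: [-0.8, -0.3, 0.1]
width: 0.0854
{'clock': 4.2, 'joint_pos': [-22.542, 34.7889, 55.6257, -3.4773, 119.4679, -96.7335], 'ee_pos': [0.5609, -0.2155, 0.0674], 'ee_rot': [[-0.8287, 0.2871, -0.4804], [0.2494, 0.9579, 0.1422], [0.501, -0.0019, -0.8654]], 'contact_force': [-0.7998, -0.3149, 0.0998], 'width': 0.0854}
(array([-0.021, -0.013, -0.008]), array([0.0011, 0.0002, 0.0009]))
```

View pics/g1.png

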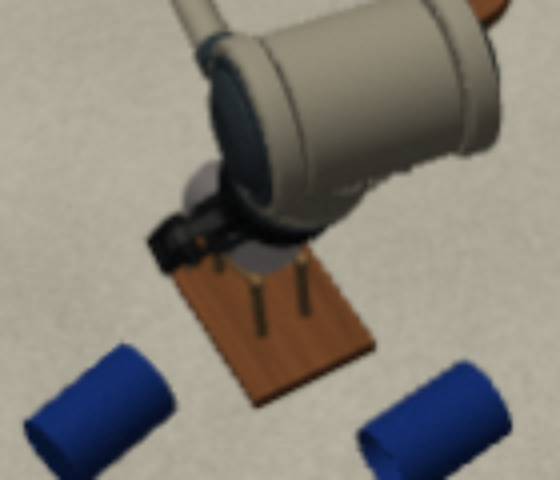

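The crop shows the gripper straddling the steel cup (near 230,210): one black finger is on the camera side and the steel shows between the jaws. No contact force. I'll close now.

```bash
python3 -m crank '0 0 0 0 0 0 0; 0 0 0 0 0 0 0; 0 0 0 0 0 0 0; 0 0 0 0 0 0 0; 0 0 0 0 0 0 0; 0 0 0 0 0 0 0; 0 0 0 0 0 0 0; 0 0 0 0 0 0 0'; python3 st.py
```

```text
clock: 5.05
ee_pos: [0.5622, -0.2155, 0.0689]
ee_rot: [[-0.831, 0.287, -0.477], [0.249, 0.958, 0.141], [0.498, -0.002, -0.867]]
contact_force: [4.1, 1.7, 5.1]
width: 0.0559
{'clock': 5.05, 'joint_pos': [-22.5143, 34.7571, 55.4508, -3.446, 119.4718, -96.7337], 'ee_pos': [0.5622, -0.2155, 0.0689], 'ee_rot': [[-0.8306, 0.2866, -0.4774], [0.2494, 0.958, 0.1413], [0.4979, -0.0017, -0.8672]], 'contact_force': [4.1485, 1.7159, 5.1492], 'width': 0.0559}
```

```bash
python3 -m crank '0 0 0 0.005 0 -0.0085 0; 0 0 0 0.012 0 -0.021 0; 0 0 0 0.022 0 -0.038 0; 0 0 0 0.034 0 -0.059 0; 0 0 0 0.046 0 -0.08 0; 0 0 0 0.058 0 -0.101 0; 0 0 0 0.07 0 -0.122 0; 0 0 0 0.08 0 -0.139 0; 0 0 0 0.085 0 -0.147 0; 0 0 0 0.085 0 -0.147 0; 0 0 0 0.085 0 -0.147 0'; python3 st.py
python3 - <<'E'
from h import *
from bench import bot
s=bot.get_state()
for n in ["scene","top"]:
    c=bot.capture(n); cv2.imwrite(f"pics/{n}_lift.png",c["img"])
E
```

```text
clock: 6.15
ee_pos: [0.5614, -0.2153, 0.2368]
ee_rot: [[-0.829, 0.287, -0.48], [0.249, 0.958, 0.142], [0.501, -0.002, -0.866]]
contact_force: [-0.0, -0.2, -1.4]
width: 0.0554
{'clock': 6.15, 'joint_pos': [-22.518, 33.8559, 39.705, -4.3671, 136.2645, -98.1577], 'ee_pos': [0.5614, -0.2153, 0.2368], 'ee_rot': [[-0.8289, 0.2871, -0.4801], [0.2494, 0.9579, 0.1421], [0.5007, -0.002, -0.8656]], 'contact_force': [-0.0326, -0.2095, -1.4489], 'width': 0.0554}
```

View pics/scene_lift.png

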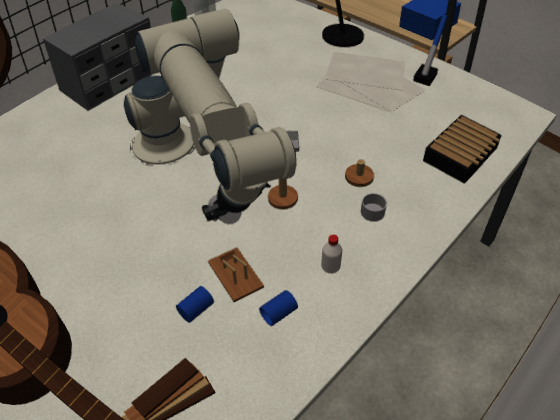

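```bash
cat >> h.py <<'E'
# cup in tool (nominal)
Rg,_=grasp_pose(); Rg=np.array([[-0.8289,0.2871,-0.4801],[0.2494,0.9579,0.1421],[0.5007,-0.002,-0.8656]])
CT=Rg.T@(CUP-np.array([.5615,-.2155,.0683])); AT=Rg.T@AX
def place(zy,dz,ct=CT,at=AT):
    R=tool(zy,60)
    # correct so that cup axis is exactly down
    a=R@at; v=np.cross(a,[0,0,-1.]); n=np.linalg.norm(v); 
    if n>1e-9: R=Ro.from_rotvec(v/n*np.arcsin(n)).as_matrix()@R
    c=PEG+[0,0,-.036+dz]
    return R,c-R@ct
E
python3 - <<'E'
from kin import *
from bench import bot
s=bot.get_state(); print(CT.round(4),AT.round(3))
for dz in (.12,.0):
  R,p=place(0,dz); print(p.round(4),R.round(3).tolist(),delta(s,R,p)); print(ik(R,p,[6,-40,113,-3,76,-83]))
# midpoints
R0=np.array(s["ee_rot"]);p0=np.array(s["ee_pos"]);R,p=place(0,.12);rv=Ro.from_matrix(R0.T@R).as_rotvec()
q=s["joint_pos"]
for t in np.linspace(0,1,6):
    q,e=ik(R0@Ro.from_rotvec(rv*t).as_matrix(),p0+t*(p-p0),q); print(q.round(1),round(e,2))
E
```

```text
[ 0.0072  0.     -0.0093] [0.499 0.001 0.866]
[0.4889 0.072  0.2145] [[-0.866, -0.0, 0.499], [-0.001, 1.0, -0.001], [-0.499, -0.001, -0.866]] (array([ -0.   , -11.938,  -3.493]), array([0.1205, 0.2544, 0.0943]))
(array([  6.84663914, -39.98533019, 113.23982727,  -3.56489496,
        76.99950382, -83.29309695]), np.float64(2.220446049250313e-13))
[0.4889 0.072  0.0945] [[-0.866, -0.0, 0.499], [-0.001, 1.0, -0.001], [-0.499, -0.001, -0.866]] (array([ -0.   , -11.938,  -3.493]), array([0.0603, 0.2546, 0.1981]))
(array([  6.84663914, -39.12141197, 125.68568013,  -3.87446235,
        63.71747241, -82.37832945]), np.float64(3.397282455352979e-11))
[-22.5  33.8  39.8  -4.4 136.3 -98.1] 0.0
[-19.2  17.1  58.8  -0.6 122.3 -96.2] 0.0
[-15.2   1.8  74.7   1.6 109.7 -94.8] 0.0
[-10.1 -12.8  88.8   2.4  98.2 -92.9] 0.0
[ -3.1 -26.9 101.6   1.2  87.3 -89.5] 0.0
[  6.8 -40.  113.2  -3.6  77.  -83.3] 0.0
```

```bash
python3 -m crank '0 -0.6 -0.17 0.006 0.013 0.005 0; 0 -1.8 -0.52 0.018 0.038 0.014 0; 0 -3 -0.87 0.03 0.064 0.024 0; 0 -4.2 -1.22 0.042 0.089 0.033 0; 0 -5.4 -1.57 0.054 0.115 0.042 0; 0 -6.6 -1.92 0.066 0.14 0.052 0; 0 -7.8 -2.27 0.078 0.166 0.061 0; 0 -9 -2.62 0.09 0.191 0.071 0; 0 -10 -2.92 0.101 0.213 0.079 0; 0 -11 -3.22 0.111 0.234 0.087 0; 0 -11.6 -3.4 0.117 0.247 0.092 0; 0 -11.94 -3.49 0.1205 0.2544 0.0943 0'; python3 -m crank '0 0 0 0 0 0 0; 0 0 0 0 0 0 0; 0 0 0 0 0 0 0' ; python3 st.py
python3 - <<'E'
from h import *
from bench import bot
s=bot.get_state(); R,p=place(0,.12); print(delta(s,R,p))
for n in ["scene","top"]:
    c=bot.capture(n); cv2.imwrite(f"pics/{n}_up.png",c["img"]); pickle.dump(c,open(n+"2.pkl","wb"))
    for r in bot.outline_of(c,"cup_mid"):
        print(n,r["position"],r["confidence"],r["mask"].sum())
c=pickle.load(open("scene2.pkl","rb")); cv2.imwrite("pics/crop_up.png",cv2.resize(c["img"][100:250,200:360],None,fx=4,fy=4)); print(proj(c,[.478,.072,.219]))
E
```

```text
clock: 7.45
ee_pos: [0.4878, 0.073, 0.2138]
ee_rot: [[-0.865, -0.002, 0.501], [-0.003, 1.0, -0.001], [-0.501, -0.003, -0.865]]
contact_force: [1.2, 0.2, -1.8]
width: 0.056
clock: 7.75
ee_pos: [0.4897, 0.0712, 0.2157]
ee_rot: [[-0.866, 0.001, 0.501], [-0.0, 1.0, -0.003], [-0.501, -0.003, -0.866]]
contact_force: [-0.1, -0.3, -1.2]
width: 0.0556
{'clock': 7.75, 'joint_pos': [6.7759, -39.6048, 113.0366, -3.6519, 76.7442, -83.2912], 'ee_pos': [0.4897, 0.0712, 0.2157], 'ee_rot': [[-0.8657, 0.0014, 0.5006], [-0.0001, 1.0, -0.003], [-0.5006, -0.0026, -0.8657]], 'contact_force': [-0.1413, -0.2845, -1.2396], 'width': 0.0556}
(array([-0.022,  0.017, -0.006]), array([0.0013, 0.0008, 0.0007]))
scene [139.7, 280.4] 0.8 569
scene [302.6, 192.7] 0.67 787
scene [306.2, 282.1] 0.58 778
top [271.9, 210.1] 0.86 552
top [232.4, 380.3] 0.66 699
[[281.087843   143.05675635]]
```

View pics/crop_up.png

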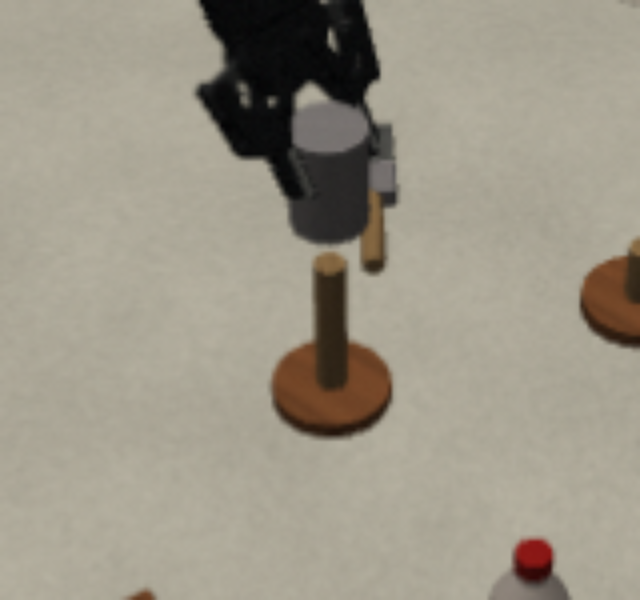

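View pics/top_up.png

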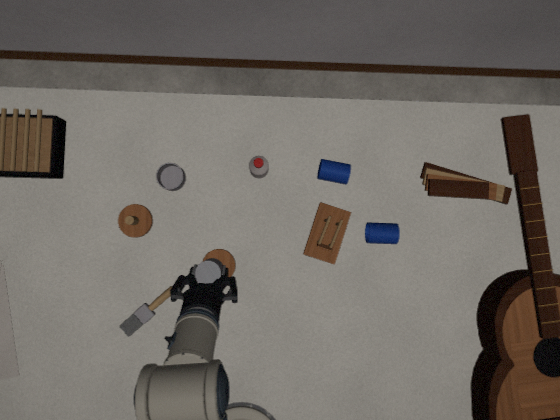

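Run:
```python
from h import *
from bench import bot
from scipy.optimize import least_squares
PP=[]
for n in ["scene","top"]:
    c=bot.capture(n)
    o=bot.outline_of(c,"cup_mid"); t=proj(c,[.478,.072,.22])[0][::-1]
    r=min(o,key=lambda r:np.hypot(*(np.array(r["position"])-t)))
    m=cv2.erode(r["mask"].astype(np.uint8),np.ones((3,3)))>0
    P=cloud(c,m); P=P[(np.hypot(P[:,0]-.478,P[:,1]-.072)<.04)&(P[:,2]>.165)&(P[:,2]<.275)]
    top=P[P[:,2]>.25]; print(n,len(P),"top disc",top.mean(0).round(4),top.min(0).round(3),top.max(0).round(3)); PP.append(P)
P=np.vstack(PP)
def res(p,P):
    a=np.array([p[3],p[4],-1]);a/=np.linalg.norm(a); d=P-p[:3]; h=d@a; rad=np.linalg.norm(d-np.outer(h,a),axis=1)
    return np.maximum(rad-.028,abs(h)-.04)
for Q in (P,PP[0],PP[1]):
    r=least_squares(res,[.478,.072,.219,0,0],args=(Q,),loss="soft_l1",f_scale=.002); print(r.x[:3].round(4),np.degrees(r.x[3:]).round(1),np.abs(r.fun).mean())
```

```text
scene 456 top disc [0.4857 0.0682 0.2591] [0.457 0.044 0.25 ] [0.509 0.095 0.265]
top 437 top disc [0.4821 0.0703 0.2586] [0.46  0.045 0.25 ] [0.506 0.095 0.263]
[0.4788 0.0722 0.2191] [0.5 0.3] 0.0014662265224183915
[0.4788 0.0723 0.2199] [0.6 1. ] 0.0015804248243096882
[0.4783 0.0709 0.2187] [ 0.6 -0.6] 0.0012352165053979498
```

```bash
python3 -m crank '0 0 0 0.004 0 0.007 0; 0 0 0 0.01 0 0.0173 0; 0 0 0 0.017 0 0.0295 0; 0 0 0 0.024 0 0.0416 0; 0 0 0 0.031 0 0.0537 0; 0 0 0 0.038 0 0.0658 0; 0 0 0 0.045 0 0.078 0; 0 0 0 0.051 0 0.0883 0; 0 0 0 0.055 0 0.0953 0; 0 0 0 0.057 0 0.0987 0; 0 0 0 0.058 0 0.1005 0; 0 0 0 0.058 0 0.1005 0'; python3 st.py
```

```text
clock: 9.35
ee_pos: [0.4896, 0.0716, 0.1]
ee_rot: [[-0.865, 0.0, 0.502], [-0.001, 1.0, -0.002], [-0.502, -0.002, -0.865]]
contact_force: [1.0, 0.2, -1.8]
width: 0.0555
{'clock': 9.35, 'joint_pos': [6.8145, -40.0783, 125.0585, -3.8911, 65.1251, -82.5119], 'ee_pos': [0.4896, 0.0716, 0.1], 'ee_rot': [[-0.8649, 0.0002, 0.502], [-0.0009, 1.0, -0.002], [-0.502, -0.0022, -0.8649]], 'contact_force': [1.0238, 0.1971, -1.7981], 'width': 0.0555}
```

Still hanging free (force about −1.5 N). I'll lower it in 1 mm steps until it touches.

```bash
python3 -m crank '0 0 0 0.0005 0 0.0009 0; 0 0 0 0.001 0 0.0017 0; 0 0 0 0.001 0 0.0017 0; 0 0 0 0.001 0 0.0017 0'; python3 -m crank '0 0 0 0.0005 0 0.0009 0; 0 0 0 0.001 0 0.0017 0; 0 0 0 0.001 0 0.0017 0; 0 0 0 0.001 0 0.0017 0'; python3 st.py
```

```text
clock: 9.75
ee_pos: [0.4895, 0.0716, 0.0979]
ee_rot: [[-0.865, 0.0, 0.502], [-0.001, 1.0, -0.002], [-0.502, -0.002, -0.865]]
contact_force: [0.3, 0.4, -1.2]
width: 0.0556
clock: 10.15
ee_pos: [0.4896, 0.0716, 0.096]
ee_rot: [[-0.865, 0.0, 0.502], [-0.001, 1.0, -0.002], [-0.502, -0.002, -0.865]]
contact_force: [0.1, -0.9, 0.3]
width: 0.0557
{'clock': 10.15, 'joint_pos': [6.8151, -40.0141, 125.4244, -3.9088, 64.687, -82.4838], 'ee_pos': [0.4896, 0.0716, 0.096], 'ee_rot': [[-0.8648, 0.0001, 0.5022], [-0.001, 1.0, -0.002], [-0.5022, -0.0023, -0.8648]], 'contact_force': [0.0935, -0.8687, 0.2677], 'width': 0.0557}
```

```bash
python3 -m crank '0 0 0 0.0005 0 0.0009 0; 0 0 0 0.0005 0 0.0009 0; 0 0 0 0.0005 0 0.0009 0'; python3 st.py
python3 - <<'E'
from h import *
from bench import bot
c=bot.capture("scene"); cv2.imwrite("pics/low.png",cv2.resize(c["img"][100:250,200:360],None,fx=4,fy=4))
E
```

```text
clock: 10.45
ee_pos: [0.49, 0.0717, 0.096]
ee_rot: [[-0.864, 0.0, 0.503], [-0.001, 1.0, -0.002], [-0.503, -0.002, -0.864]]
contact_force: [-3.0, -0.6, 5.3]
width: 0.0556
{'clock': 10.45, 'joint_pos': [6.8186, -40.0222, 125.4566, -3.9143, 64.5759, -82.4746], 'ee_pos': [0.49, 0.0717, 0.096], 'ee_rot': [[-0.864, 0.0001, 0.5035], [-0.001, 1.0, -0.0019], [-0.5035, -0.0021, -0.864]], 'contact_force': [-3.0173, -0.581, 5.3072], 'width': 0.0556}
```

View pics/low.png

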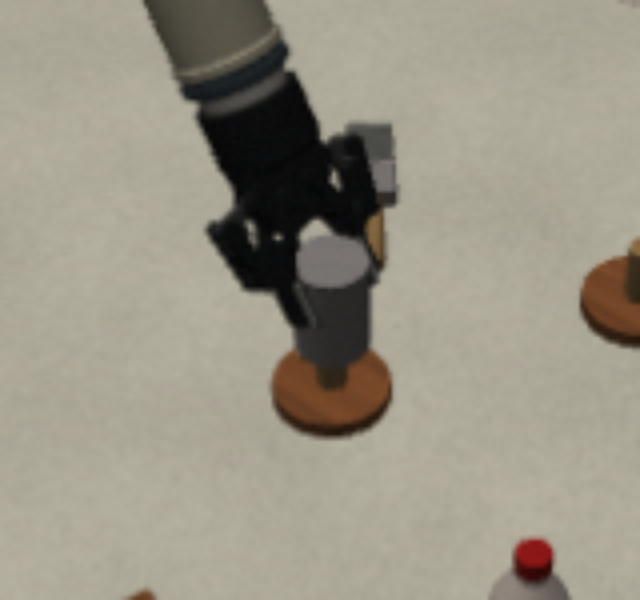

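```bash
python3 -m crank '0 0 0 0 0 0 0.75; 0 0 0 0 0 0 0.8; 0 0 0 0 0 0 0.9; 0 0 0 0 0 0 1; 0 0 0 0 0 0 1; 0 0 0 0 0 0 1; 0 0 0 0 0 0 1; 0 0 0 0 0 0 1'; python3 st.py
python3 - <<'E'
from h import *
from bench import bot
c=bot.capture("scene"); cv2.imwrite("pics/rel.png",cv2.resize(c["img"][100:250,200:360],None,fx=4,fy=4))
E
```

```text
clock: 11.3
ee_pos: [0.4895, 0.0716, 0.0947]
ee_rot: [[-0.865, 0.0, 0.502], [-0.001, 1.0, -0.002], [-0.502, -0.002, -0.865]]
contact_force: [0.2, -0.4, 0.8]
width: 0.0853
{'clock': 11.3, 'joint_pos': [6.8137, -39.9822, 125.5296, -3.9074, 64.5869, -82.4748], 'ee_pos': [0.4895, 0.0716, 0.0947], 'ee_rot': [[-0.8651, 0.0002, 0.5016], [-0.001, 1.0, -0.0021], [-0.5016, -0.0023, -0.8651]], 'contact_force': [0.176, -0.4181, 0.834], 'width': 0.0853}
```

View pics/rel.png

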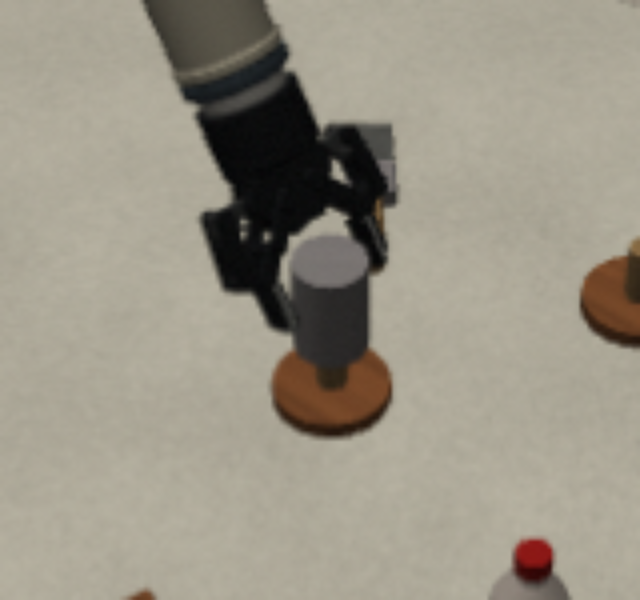

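Run:
```python
from kin import *
from bench import bot
s=bot.get_state(); R=np.array(s["ee_rot"]); p=np.array(s["ee_pos"]); q=s["joint_pos"]
for d in ([-.01,0,.03],[-.02,0,.06],[-.02,0,.1],[-.02,0,.15]):
    q,e=ik(R,p+d,q); print(d,(R.T@d).round(4),q.round(1),round(e,2))
```

```text
[-0.01, 0, 0.03] [-0.0064 -0.0001 -0.031 ] [  7.1 -42.1 124.1  -3.9  68.2 -82.5] 0.0
[-0.02, 0, 0.06] [-0.0128 -0.0001 -0.0619] [  7.3 -44.4 122.1  -4.   72.5 -82.5] 0.0
[-0.02, 0, 0.1] [-0.0329 -0.0002 -0.0965] [  7.3 -44.1 117.6  -3.9  76.6 -82.8] 0.0
[-0.02, 0, 0.15] [-0.0579 -0.0003 -0.1398] [  7.3 -43.  111.6  -3.8  81.5 -83.2] 0.0
```

```bash
python3 -m crank '0 0 0 -0.002 0 -0.01 1; 0 0 0 -0.004 0 -0.02 1; 0 0 0 -0.0064 0 -0.031 1; 0 0 0 -0.0096 0 -0.0465 1; 0 0 0 -0.0128 0 -0.0619 1; 0 0 0 -0.023 0 -0.079 1; 0 0 0 -0.033 0 -0.0965 1; 0 0 0 -0.045 0 -0.118 1; 0 0 0 -0.058 0 -0.14 1; 0 0 0 -0.058 0 -0.14 1; 0 0 0 -0.058 0 -0.14 1'; python3 st.py
python3 - <<'E'
from h import *
from bench import bot
from scipy.optimize import least_squares
for n in ["scene","top"]:
    c=bot.capture(n); cv2.imwrite(f"pics/{n}_end.png",c["img"])
    A=cloud(c,np.ones(c["z_map"].shape,bool))
    P=A[(np.hypot(A[:,0]-.478,A[:,1]-.072)<.036)&(A[:,2]>.05)&(A[:,2]<.15)]
    def res(p,P):
        a=np.array([p[3],p[4],-1]);a/=np.linalg.norm(a); d=P-p[:3]; h=d@a; rad=np.linalg.norm(d-np.outer(h,a),axis=1)
        return np.maximum(rad-.028,abs(h)-.04)
    r=least_squares(res,[.478,.072,.099,0,0],args=(P,),loss="soft_l1",f_scale=.002); print(n,len(P),r.x[:3].round(4),np.degrees(r.x[3:]).round(1))
    for q in ["low_cup","glue"]: print(q,[(np.round(b["position"]),b["confidence"]) for b in bot.boxes_of(c,q)])
E
```

```text
clock: 12.45
ee_pos: [0.4694, 0.072, 0.2464]
ee_rot: [[-0.864, 0.0, 0.503], [-0.001, 1.0, -0.002], [-0.503, -0.002, -0.864]]
contact_force: [-0.3, -0.8, -0.4]
width: 0.0855
{'clock': 12.45, 'joint_pos': [7.331, -42.4645, 111.5618, -3.8324, 80.9152, -83.0996], 'ee_pos': [0.4694, 0.072, 0.2464], 'ee_rot': [[-0.8641, 0.0001, 0.5034], [-0.0009, 1.0, -0.0018], [-0.5034, -0.002, -0.8641]], 'contact_force': [-0.3202, -0.7745, -0.4267], 'width': 0.0855}
scene 587 [0.4787 0.0725 0.1005] [-0.7 -0.1]
low_cup [(array([209., 373.]), 0.57)]
glue [(array([253., 333.]), 0.96)]
top 489 [0.4781 0.071  0.0993] [ 0.1 -0.6]
low_cup [(array([177., 171.]), 0.97)]
glue [(array([166., 256.]), 0.69)]
```

View pics/scene_end.png

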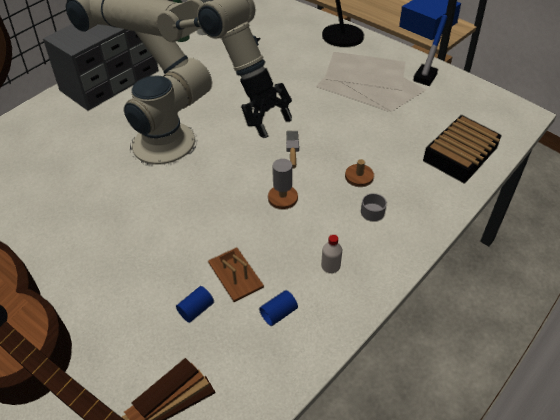

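The picture shows the cup upright, bottom up, on the tall peg at about (row 178, col 283). The gripper is well clear above it. The low cup (209,373) and the glue bottle (253,333) have not moved.

```bash
python3 -c "
from bench import bot
print(bot.hand_in())"
```

```text
the job is handed in; nothing more can be done
None
```

The deep steel cup is upside down on the taller peg, resting on its tip and released, and the job is handed in at about 12.6 s. I gripped it across its sides with the tool tilted 30°, so the arm could still reach the peg after turning the cup over. I lowered it until the wrist force showed contact (about 5 N), then let go and backed away.

**Last checks:** Both cameras put the cup's centre within about 1 mm sideways of the peg axis, 34.5 to 36 mm below the tip and under 1° from vertical. The low cup and the glue bottle are where they stood. The gripper is open and about 0.1 m above the cup, with no contact force. No check failed or disagreed.

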